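# Gauge a lens barrel and hold it seated in the V-block

### The arm

A 6-joint arm with a two-finger parallel gripper is mounted at the origin on the work surface. World frame = base frame: x ahead of the robot, y to its left, z up, the work surface at z = 0. Lengths are in m, angles in rad, forces in N, time in s.
With the tool pointing down it reaches from about 0.275 to 0.825 m from the base axis. Payload 5.2 kg.
Tool frame: the origin (TCP) lies midway between the tips of the shut fingers; the grasp point (between the pads) lies 19 mm behind it; z points along the fingers, y is the direction in which the jaws open and shut (so a half turn about z gives the same grasp; the last joint's range is limited). The gripper opens to 93 mm and grips with 3 to 60 N. Pads are 15 mm wide; open, the fingers measure 128 mm over their backs; the gripper's body (75 mm by 188 mm) begins 65 mm behind the grasp point.
Start: joints at [-1.443, 0.259, 1.535, -0, 1.348, -0.203], TCP at [0.179, -0.52, 0.19] pointing down, gripper open.
Joint ranges: [-3.14, 3.14], [-0.91, 2.08], [0.19, 2.58], [-1.22, 4.36], [0.22, 2.71], [-3.12, 3.12]. Speed limits (rad/s): [2.57, 2.57, 3.14, 3.14, 3.14, 3.14].

### API

Orientations are given as a 3x3 rotation matrix whose columns are the frame's x, y, z axes.
In Python, from plant import r gives the robot as it stands.
- The arm moves only by the tool drive_tool, never from a script. Its argument "moves" is a list of rows, each an object of numbers: "jaw": the finger opening in mm, from 0 to 93; "dx", "dy", "dz": the shift along the tool's x, y, z in mm; "rx", "ry", "rz": the turn, a rotation vector about the tool's x, y, z in rad. A call has 1 to 10 rows; each row is the pose to reach, as a shift and turn from the pose commanded when the call began, along the tool's axes at that moment; what a row does not reach only later rows make up. A row lasts 1/8 s, in which the tool goes at most 62.5 mm and 10.7 degrees, less where a joint would pass 70% of its speed; a pose out of reach is approached as far as the arm can. A call with a gripper value outside its range is refused whole. The fingers move at their own pace and stop on an object; "grip_force" is the grip in N (left out, the last holds). Time passes only in rows, so rows that repeat a pose let the fingers close. It gives the time, the measured TCP pose, the force and the opening at its end, in the units of the state.
- r.sense(): the state, without advancing time (a new reading comes with each control period).
- r.read_camera(name): name is "scene" or "top" or "wrist"; returns a dict with "frame" (384x512x3 uint8, red, green, blue), "fx", "fy", "cx", "cy" (pixels), "R" (3x3) and "t" (3): a world point X has camera coordinates R X + t. Camera axes: x right, y down, z forward; pixel columns grow to the right and rows downward; lengths in m; the calibration is good to about 2 mm. A picture is of the moment at which its call begins. There is no depth.
- r.hand_in(): hands the job in, once; it reports no verdict.
The state is a dict: "clock": time; "qpos": joint angles; "qd": joint speeds; "joint_torque": joint torques, N m; "position": TCP position; "tool_rot": TCP orientation; "contact_force": force on the tool from outside, world axes, zero at the start; "torque": the same for the moment, N m; "grip_width": finger opening in m.
Only numpy, scipy, OpenCV 4.12 (cv2) and the standard library are available. Lean on these libraries where they do the work, as an engineer would, in place of code of your own. Each camera call takes 0.05 s, during which the arm holds its last target. There are 200 camera calls.

### The job

On the optical receiver bench, find the lens barrel that fits the upright ring gauge: slide it into the bore until its end sticks out on the far side by a good 20 mm, then draw it out again. Lay that barrel in the V-block, lengthwise and centred, and press it straight down with 10 to 15 N so that it bears on both sloping faces; the program finishes while still pressing it there with the gripper, not letting go. Leave the green board, the aluminium box and the brass coupler where they are, and keep the barrel that does not fit out of the V-block.

Things in the scene. Friction and masses are not known exactly. Their poses are not given: they have to be found in the camera images.
- barrel_slim_mid (a point): Middle of the slim lens barrel (aluminium cylinder, flush dark bands, 28 mm diameter, 120 mm long, 80-150 g; ends alike for this job): on its axis, half-way along; x along the barrel. Starts level on a white rest, axis 49 mm above the table. The rest holds it on two eared saddles near its ends; the middle 78 mm is free down to the rest's base, 8 mm high, 50 mm wide.
- barrel_thick_mid (a point): Middle of the thick lens barrel: same look and length but 34 mm in diameter, too thick for the gauge; on its axis, half-way along, x along the barrel. On a like rest of its own, axis 52 mm above the table. Which place holds which barrel changes.
- gauge_bore (a point): Centre of the bore of the fixed upright steel ring gauge, 65 mm above the table; x along the level bore. Bore 31 mm wide, through a plate 12 mm thick (6 mm either side of this point), 76 mm wide, top 30 mm above this point; an 8 mm high foot reaches 35 mm along x either side. May be entered from either side; more room on the +y side, facing the barrels.
- v_seat (a point): Where the slim barrel's middle lies when seated in the fixed steel V-block, 60 mm above the table; x along the V, z up. Two 45-degree faces, each split in two pads 24 mm long, 42 mm either side of this point along x: the middle 60 mm is free for fingers down to the base plate (top 12 mm above the table, 112 x 72 mm). Pad tops about level with this point, 52 mm wide over all.
- vface_left: The two pads of the V-block's face on the +y side of the V (fixed in the block); same origin as the V-block, the centre of its underside on the table.
- vface_right: The two pads of the V-block's face on the -y side of the V (fixed in the block); same origin as the V-block, the centre of its underside on the table.
- barrel_slim: The slim lens barrel; origin at the underside of the middle as built, 14 mm off its axis (turns with it as it rolls): use the middle point instead.
- board: Bystander: loose green circuit board 100 mm by 75 mm on four brass standoffs, about 30 mm high; origin under its centre.
- shield_box: Bystander: loose aluminium box 60 by 50 by 28 mm with a brass connector at either end; origin under its centre.
- coupler: Bystander: loose upright brass coupler 22 mm in diameter and 32 mm high; origin under its centre.
Things that resemble listed ones, but are neither listed nor needed, are in the scene too. Leave any purple or turquoise look-alike of the barrel_slim alone.

How it is judged:
On the way:
1. the slim barrel is through the gauge's bore, its end at least 14 mm out on the far side (x of barrel_slim_mid in the frame of gauge_bore between -0.04 and 0.04 m and y of barrel_slim_mid in the frame of gauge_bore between -0.005 and 0.005 m and z of barrel_slim_mid in the frame of gauge_bore between -0.005 and 0.005 m and angle between the x axis of barrel_slim_mid and the x axis of gauge_bore, either way round below 0.15 rad), for 0.2 s.
At the end, for the whole second after the job is handed in: Slim barrel at rest in the V: within 12 mm of centre lengthwise, 2.5 mm across and in height, 0.05 rad along the V; each face carries 1.5 to 25 N from it; fingers bear on it with over 3 N; thick barrel 80 mm or more from the V-block's middle (x of barrel_slim_mid in the frame of v_seat between -0.012 and 0.012 m and y of barrel_slim_mid in the frame of v_seat between -0.0025 and 0.0025 m and z of barrel_slim_mid in the frame of v_seat between -0.0025 and 0.0025 m and angle between the x axis of barrel_slim_mid and the x axis of v_seat, either way round below 0.05 rad and contact force between barrel_slim and vface_left between 1.5 and 25 N and contact force between barrel_slim and vface_right between 1.5 and 25 N and contact force between the fingers and barrel_slim above 3 N and linear speed of barrel_slim below 0.02 m/s and horizontal distance between barrel_thick_mid and v_seat above 0.08 m); the arm keeps its last pose, push and grip.
It fails at once if a bystander (board, aluminium box, coupler) is moved by more than 20 mm (distance of any of board, shield_box, coupler from where it was at the start of the episode above 0.02 m).
It fails at once if the slim barrel is forced against a face of the V-block with more than 60 N (contact force between barrel_slim and vface_left above 60 N or contact force between barrel_slim and vface_right above 60 N).
It also fails if it takes over 72 s, if anything falls off the work surface, if the arm or the gripper's body presses on something with over 40 N, if the wrist force passes 120 N, or if a joint passes its speed limit or range.

## Working session

There is one attempt and no reset: what is moved stays moved. The work goes in short steps, Python scripts to look and compute and a tool call to move; the robot and the scene stay as the last step left them, time stands still between calls to the robot, and variables do not carry over. Pictures are saved under pics/ and viewed, about 8 in all and at most 12, crops included, and the job is handed in when it is done.

Besides the shell and the picture viewer there is one more tool, called after "Call:" as name(argument=value, ...), one argument or row to a line, values as JSON. drive_tool: Moves the arm, as the interface text tells. Its arguments: {"type":"object","properties":{"moves":{"type":"array"},"grip_force":{"type":"number"}},"required":["moves"]}

```bash
ls; mkdir -p pics; cat > h.py <<'E'
import numpy as np, cv2, pickle
from plant import r
def grab(n,tag):
    c=r.read_camera(n); pickle.dump(c,open(f'pics/{tag}.pkl','wb'))
    cv2.imwrite(f'pics/{tag}.png',c['frame'][:,:,::-1]); return c
def ld(tag): return pickle.load(open(f'pics/{tag}.pkl','rb'))
def ray(c,u,v):
    R=np.array(c['R']);t=np.array(c['t'])
    d=R.T@np.array([(u-c['cx'])/c['fx'],(v-c['cy'])/c['fy'],1]); return -R.T@t,d/np.linalg.norm(d)
def onz(c,u,v,z):
    o,d=ray(c,u,v); return o+d*(z-o[2])/d[2]
def proj(c,X):
    p=np.array(c['R'])@np.array(X)+np.array(c['t']); return np.array([c['fx']*p[0]/p[2]+c['cx'],c['fy']*p[1]/p[2]+c['cy']])
def tri(obs):
    A=np.zeros((3,3));b=np.zeros(3)
    for c,u,v in obs:
        o,d=ray(c,u,v);P=np.eye(3)-np.outer(d,d);A+=P;b+=P@o
    X=np.linalg.solve(A,b); return X,[np.round(proj(c,X)-(u,v),1) for c,u,v in obs]
E
python3 - <<'E'
from h import *
a=[grab(n,n+'0') for n in('scene','top','wrist')]
for c in a: print(-np.array(c['R']).T@c['t'],c['fx'],np.array(c['R']).round(2).tolist())
s=r.sense(); print(s['clock'],s['position'],np.array(s['tool_rot']).round(3).tolist(),s['contact_force'])
cv2.imwrite('pics/top0b.png',cv2.resize(a[1]['frame'][:,:,::-1],(800,600),interpolation=cv2.INTER_CUBIC))
cv2.imwrite('pics/scene0b.png',cv2.resize(a[0]['frame'][:,:,::-1],(800,600),interpolation=cv2.INTER_CUBIC))
E
```

```text
pics
[ 1.34016737 -0.2330166   0.61505465] 428.01850654350795 [[0.35, 0.94, 0.02], [0.55, -0.19, -0.81], [-0.76, 0.29, -0.58]]
[0.38326748 0.04730956 1.25343405] 445.6441383477772 [[0.03, -1.0, 0.02], [-0.98, -0.03, -0.19], [0.19, -0.01, -0.98]]
[ 0.25679288 -0.49336962  0.38453587] 284.9052786558204 [[0.32, -0.95, -0.0], [-0.9, -0.31, 0.29], [-0.28, -0.09, -0.96]]
0.15 [ 0.17860363 -0.51971879  0.18922375] [[0.946, 0.325, -0.0], [0.325, -0.946, 0.001], [0.0, -0.001, -1.0]] [-0.13910152 -0.09713991 -1.29694464]
```

View pics/top0b.png

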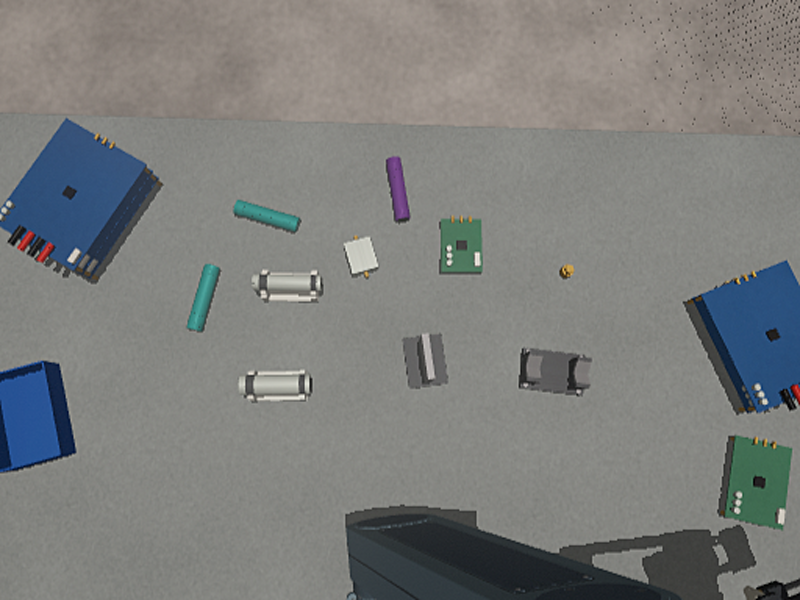

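View pics/scene0b.png

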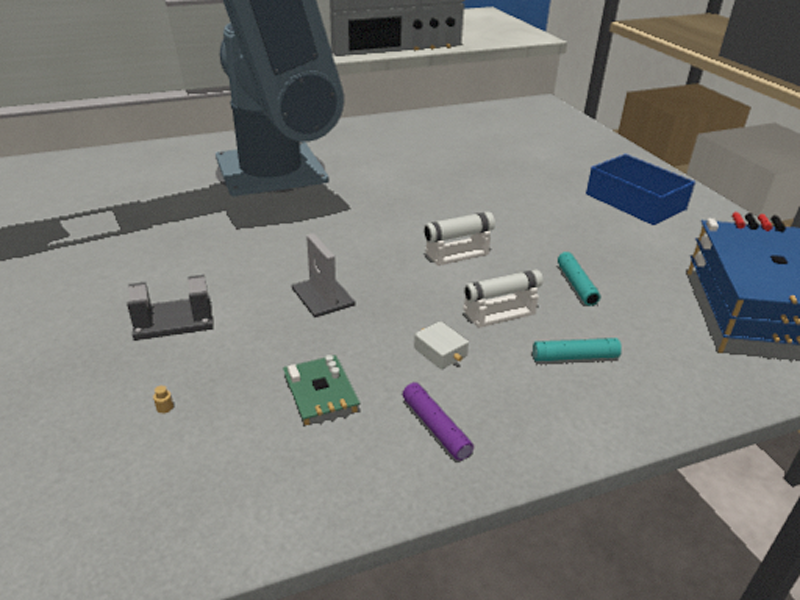

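Both pictures agree. Barrel candidates in the top view (800x600) are white/aluminium A on a rest at (288,286) and B on a rest at (275,385). The look-alikes are purple (398,188) and turquoise (267,216) and (203,298), which I reject by colour. The gauge is at (427,358) with its plate nearly across y, and the V-block is at (555,370). I still have to decide A or B by diameter.

```bash
python3 - <<'E'
from h import *
t=ld('top0');s=ld('scene0')
for n,(u,v),(a,b),z in [('A',(288,286),(503,287),.05),('B',(275,385),(460,228),.05)]:
    print(n,onz(t,u*.64,v*.64,z).round(3),tri([(t,u*.64,v*.64),(s,a*.64,b*.64)]))
for n,(u,v),z in [('gauge top a',(421,334),.095),('gauge top b',(434,379),.095),('V',(555,371),.06),('box',(361,256),.03),('board',(461,245),.03),('coup',(567,271),.03)]:
    print(n,onz(t,u*.64,v*.64,z).round(3))
E
```

```text
A [0.614 0.222 0.05 ] (array([0.61738646, 0.22607303, 0.04080809]), [array([-0.9, -0.4]), array([-1.1,  0.1])])
B [0.442 0.235 0.05 ] (array([0.44229634, 0.23711668, 0.0475613 ]), [array([-0.6, -0.3]), array([-0.6,  0.1])])
gauge top a [ 0.53  -0.011  0.095]
gauge top b [ 0.456 -0.034  0.095]
V [ 0.477 -0.243  0.06 ]
box [0.677 0.097 0.03 ]
board [ 0.703 -0.084  0.03 ]
coup [ 0.66  -0.276  0.03 ]
```

```bash
cat >> h.py <<'E'
def plan(p,yaw):
    s=r.sense();R=np.array(s['tool_rot']);x=np.array(s['position'])
    d=R.T@(np.array(p)-x)*1000
    T=np.array([[np.cos(yaw),np.sin(yaw),0],[np.sin(yaw),-np.cos(yaw),0],[0,0,-1]])
    rv=cv2.Rodrigues(R.T@T)[0].ravel()
    print('clk',round(s['clock'],2),'pos',x.round(4),'d',d.round(1),'r',rv.round(4),'F',np.array(s['contact_force']).round(1),'w',round(s['grip_width']*1000,1),'yaw',round(float(np.arctan2(R[1,0],R[0,0])),4))
E
python3 -c "
from h import *
plan((.44,-.18,.24),1.571)"
```

```text
clk 0.15 pos [ 0.1786 -0.5197  0.1892] d [ 357.6 -236.5  -50.3] r [-1.0000e-03 -1.1000e-03 -1.2402e+00] F [-0.1 -0.1 -1.3] w 93.2 yaw 0.3308
```

Call:
drive_tool(
  moves=[
    {"dx":50,"dy":-34,"dz":-30,"rz":-0.18},
    {"dx":100,"dy":-67,"dz":-50,"rz":-0.36},
    {"dx":150,"dy":-100,"dz":-50,"rz":-0.54},
    {"dx":200,"dy":-133,"dz":-50,"rz":-0.72},
    {"dx":250,"dy":-166,"dz":-50,"rz":-0.9},
    {"dx":304,"dy":-200,"dz":-50,"rz":-1.07},
    {"dx":357,"dy":-236,"dz":-50,"rz":-1.24},
    {"dx":357,"dy":-236,"dz":-50,"rz":-1.24},
    {"dx":357,"dy":-236,"dz":-50,"rz":-1.24},
    {"dx":357,"dy":-236,"dz":-50,"rz":-1.24},
  ],
)

```text
validation failed for argument at $.mo...
```

```bash
python3 -c "
from h import *
grab('wrist','w1');plan((.53,.20,.22),1.571)"
```

```text
clk 0.2 pos [ 0.1786 -0.5198  0.1893] d [ 566.1 -566.7  -29.9] r [-8.0000e-04 -9.0000e-04 -1.2402e+00] F [-0.7  0.2  0.8] w 93.0 yaw 0.3308
```

Call:
drive_tool(
  moves=[
    {"jaw":93,"dx":50,"dy":-34,"dz":-30,"rx":0,"ry":0,"rz":-0.18},
    {"jaw":93,"dx":100,"dy":-67,"dz":-50,"rx":0,"ry":0,"rz":-0.36},
    {"jaw":93,"dx":150,"dy":-100,"dz":-50,"rx":0,"ry":0,"rz":-0.54},
    {"jaw":93,"dx":200,"dy":-133,"dz":-50,"rx":0,"ry":0,"rz":-0.72},
    {"jaw":93,"dx":250,"dy":-166,"dz":-50,"rx":0,"ry":0,"rz":-0.9},
    {"jaw":93,"dx":304,"dy":-200,"dz":-50,"rx":0,"ry":0,"rz":-1.07},
    {"jaw":93,"dx":357,"dy":-236,"dz":-50,"rx":0,"ry":0,"rz":-1.24},
    {"jaw":93,"dx":357,"dy":-236,"dz":-50,"rx":0,"ry":0,"rz":-1.24},
    {"jaw":93,"dx":357,"dy":-236,"dz":-50,"rx":0,"ry":0,"rz":-1.24},
    {"jaw":93,"dx":357,"dy":-236,"dz":-50,"rx":0,"ry":0,"rz":-1.24},
  ],
)

```text
clock: 1.45
position: [0.4389, -0.1823, 0.2397]
tool_rot: [[0.003, 1.0, -0.0], [1.0, -0.003, -0.0], [-0.0, -0.0, -1.0]]
contact_force: [0.5, -0.1, -0.1]
grip_width: 0.0929
```

```bash
python3 -c "
from h import *
grab('wrist','w1');plan((.53,.20,.22),1.571)"
```

```text
clk 1.5 pos [ 0.4389 -0.1824  0.2398] d [382.7  89.9  19.7] r [-0.0004  0.0002 -0.0033] F [-0.5 -1.  -0. ] w 92.8 yaw 1.5677
```

Call:
drive_tool(
  moves=[
    {"jaw":93,"dx":55,"dy":0,"dz":0,"rx":0,"ry":0,"rz":0},
    {"jaw":93,"dx":110,"dy":0,"dz":0,"rx":0,"ry":0,"rz":0},
    {"jaw":93,"dx":110,"dy":0,"dz":0,"rx":0,"ry":0,"rz":0},
    {"jaw":93,"dx":110,"dy":0,"dz":0,"rx":0,"ry":0,"rz":0},
  ],
)

```text
clock: 2.0
position: [0.4396, -0.0722, 0.24]
tool_rot: [[0.001, 1.0, 0.0], [1.0, -0.001, -0.001], [-0.001, 0.0, -1.0]]
contact_force: [-0.7, -0.1, 0.5]
grip_width: 0.093
```

```bash
python3 -c "
from h import *
grab('wrist','w2');plan((.53,.20,.22),1.571)"
```

```text
clk 2.05 pos [ 0.4397 -0.0726  0.2399] d [272.8  89.8  19.8] r [ 0.0002  0.0007 -0.0022] F [-0.2  0.7 -0.2] w 92.8 yaw 1.5688
```

Call:
drive_tool(
  moves=[
    {"jaw":93,"dx":54,"dy":18,"dz":10,"rx":0,"ry":0,"rz":0},
    {"jaw":93,"dx":108,"dy":36,"dz":20,"rx":0,"ry":0,"rz":0},
    {"jaw":93,"dx":162,"dy":54,"dz":20,"rx":0,"ry":0,"rz":0},
    {"jaw":93,"dx":216,"dy":72,"dz":20,"rx":0,"ry":0,"rz":0},
    {"jaw":93,"dx":270,"dy":90,"dz":20,"rx":0,"ry":0,"rz":0},
    {"jaw":93,"dx":270,"dy":90,"dz":20,"rx":0,"ry":0,"rz":0},
    {"jaw":93,"dx":270,"dy":90,"dz":20,"rx":0,"ry":0,"rz":0},
  ],
)

```text
clock: 2.92
position: [0.53, 0.1974, 0.2192]
tool_rot: [[0.001, 1.0, -0.001], [1.0, -0.001, -0.001], [-0.001, -0.001, -1.0]]
contact_force: [-0.7, -0.1, 0.5]
grip_width: 0.0932
```

```bash
python3 -c "
from h import *
c=grab('wrist','w3');plan((.53,.23,.16),1.571)
a=[ld(k)['frame'][:,:,::-1] for k in('w1','w2','w3')]
cv2.imwrite('pics/w12.png',cv2.resize(np.hstack(a[:2]),(800,300),interpolation=cv2.INTER_AREA))
cv2.imwrite('pics/m1.png',np.vstack([cv2.resize(np.hstack(a[:2]),(800,300),interpolation=cv2.INTER_AREA),cv2.copyMakeBorder(cv2.resize(a[2],(400,300),interpolation=cv2.INTER_AREA),0,0,0,400,0)]))"
```

```text
clk 2.98 pos [0.5299 0.1971 0.2195] d [33.   0.1 59.5] r [-0.0008  0.0007 -0.0023] F [-0.7  0.8 -0.1] w 93.1 yaw 1.5687
```

View pics/m1.png

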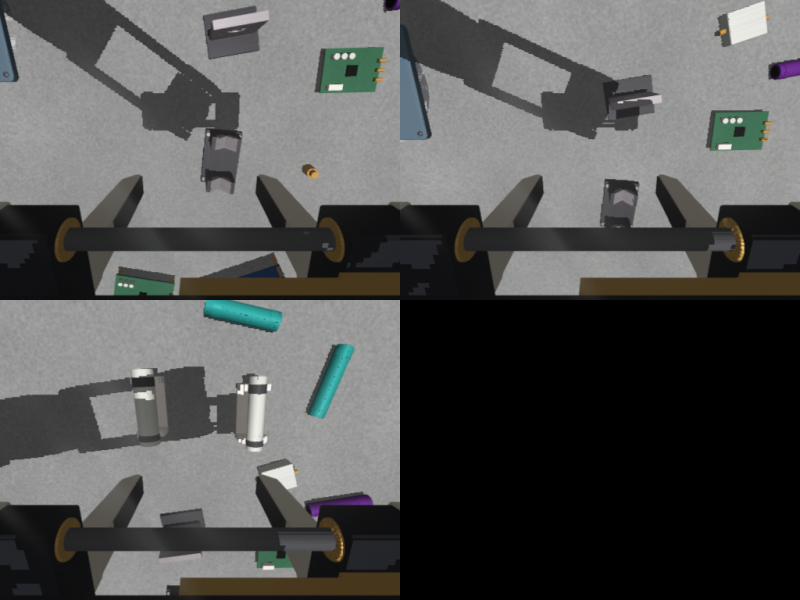

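The V-block is in w1 at about (221,160) and the gauge at (235,33); both reappear in w2. In w3 barrel B (left, (147,405)) looks slightly thicker than barrel A (right, (256,413)). I'll go closer for a second view.

Call:
drive_tool(
  moves=[
    {"jaw":93,"dx":20,"dy":0,"dz":30,"rx":0,"ry":0,"rz":0},
    {"jaw":93,"dx":40,"dy":0,"dz":60,"rx":0,"ry":0,"rz":0},
    {"jaw":93,"dx":40,"dy":0,"dz":60,"rx":0,"ry":0,"rz":0},
    {"jaw":93,"dx":40,"dy":0,"dz":60,"rx":0,"ry":0,"rz":0},
  ],
)

```text
clock: 3.48
position: [0.5305, 0.2375, 0.1611]
tool_rot: [[0.001, 1.0, 0.001], [1.0, -0.001, -0.0], [-0.0, 0.001, -1.0]]
contact_force: [-0.9, -0.8, 0.5]
grip_width: 0.0932
```

```bash
python3 -c "
from h import *
c=grab('wrist','w4')
a=ld('w3')['frame'][80:200,150:360,::-1];b=c['frame'][80:240,130:380,::-1]
A=cv2.resize(a,(700,400),interpolation=cv2.INTER_CUBIC)
print(a.shape,b.shape)
a=ld('w3')['frame'][84:196,156:356,::-1];b=c['frame'][60:200,120:370,::-1]
cv2.imwrite('pics/m2.png',np.vstack([cv2.resize(a,None,fx=2.5,fy=2.5,interpolation=cv2.INTER_CUBIC).__getitem__(slice(0,280)).repeat(1,0) if 0 else cv2.copyMakeBorder(cv2.resize(a,None,fx=2.5,fy=2.5,interpolation=cv2.INTER_CUBIC),0,0,0,125,0),cv2.resize(b,None,fx=2.25,fy=2.25,interpolation=cv2.INTER_CUBIC)[:, :].copy() if 0 else cv2.copyMakeBorder(cv2.resize(b,None,fx=2.25,fy=2.25,interpolation=cv2.INTER_CUBIC),0,0,0,625-562,0)]))"
```

```text
(120, 210, 3) (160, 250, 3)
```

View pics/m2.png

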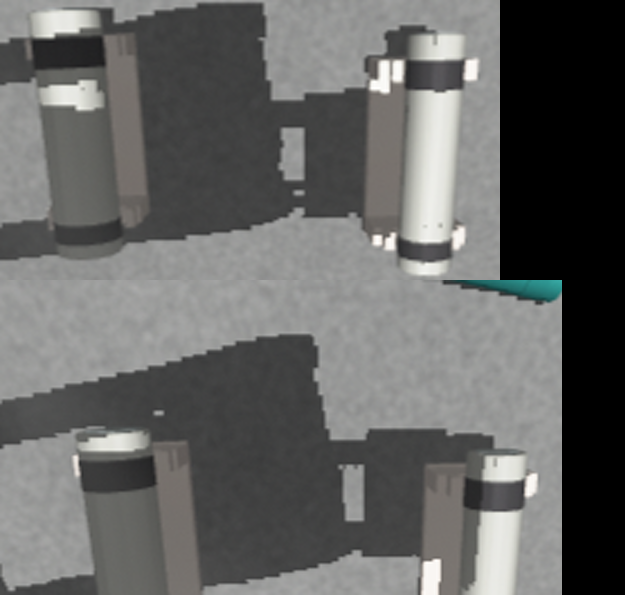

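The right barrel (A) is clearly the slim one: 23 px wide against 28 px, a ratio of 1.22 where 34/28 gives 1.21. Its bands in the w3 crop are at (435,73) and (425,250). Next I triangulate it, together with the gauge and V features.

```bash
python3 - <<'E'
from h import *
w3,w4=ld('w3'),ld('w4')
def bands(c,x0,x1,y0,y1):
    g=cv2.cvtColor(c['frame'],cv2.COLOR_RGB2GRAY)[y0:y1,x0:x1]
    m=(g<58).astype(np.uint8)
    n,l,st,ce=cv2.connectedComponentsWithStats(m)
    out=[]
    for i in range(1,n):
        if st[i,4]>60:
            out.append((ce[i]+[x0,y0],st[i]))
    return out
for k,c in(('w3',w3),('w4',w4)):
    for ce,st in bands(c,300,370,80,270): print(k,ce.round(1),st)
    g=cv2.cvtColor(c['frame'],cv2.COLOR_RGB2GRAY)
    for row in ((113,150,184) if k=='w3' else (155,200,240)): print(row,g[row,300:365].tolist())
E
```

```text
w3 [339.1 252.1] [ 28 146  30  44 624]
113 [156, 152, 138, 115, 92, 93, 92, 177, 241, 249, 249, 226, 145, 230, 248, 248, 238, 162, 59, 44, 49, 54, 58, 60, 65, 68, 71, 72, 78, 84, 87, 86, 88, 85, 81, 76, 75, 73, 71, 69, 63, 149, 234, 247, 247, 247, 229, 148, 144, 148, 152, 152, 151, 152, 153, 152, 148, 148, 151, 157, 159, 155, 149, 145, 145]
150 [69, 73, 91, 109, 115, 114, 113, 115, 115, 115, 115, 115, 115, 115, 115, 116, 104, 104, 132, 150, 164, 179, 191, 200, 209, 219, 226, 229, 234, 236, 236, 233, 230, 228, 225, 217, 205, 186, 162, 151, 153, 152, 151, 150, 146, 145, 147, 152, 156, 156, 154, 155, 152, 153, 154, 157, 157, 156, 153, 151, 148, 148, 146, 147, 147]
184 [149, 148, 152, 156, 156, 154, 150, 149, 150, 157, 170, 173, 174, 167, 125, 57, 51, 57, 60, 64, 68, 72, 73, 74, 78, 83, 85, 84, 84, 83, 81, 78, 75, 76, 72, 67, 98, 144, 160, 153, 145, 144, 146, 149, 149, 152, 152, 150, 150, 149, 151, 154, 155, 155, 157, 154, 146, 145, 148, 151, 151, 151, 152, 152, 149]
w4 [330.  154.8] [ 26  68   9  14 100]
w4 [339. 252.] [ 28 146  30  44 618]
155 [67, 66, 67, 68, 68, 69, 69, 72, 86, 107, 
[... 170 characters left out ...]
, 75, 73, 68, 84, 203, 246, 242, 215, 164, 159, 156, 155, 152, 152, 152, 153]
200 [154, 151, 149, 148, 150, 124, 83, 202, 246, 246, 246, 246, 246, 246, 223, 119, 117, 118, 119, 119, 119, 119, 119, 110, 105, 125, 145, 158, 170, 182, 194, 203, 209, 217, 224, 227, 228, 232, 233, 234, 233, 231, 231, 230, 227, 220, 209, 193, 168, 154, 158, 156, 155, 154, 156, 158, 157, 156, 153, 151, 149, 150, 152, 152, 151]
240 [154, 156, 156, 155, 152, 151, 150, 151, 154, 152, 151, 149, 148, 149, 152, 153, 153, 158, 160, 159, 158, 156, 158, 159, 162, 170, 186, 152, 40, 34, 34, 33, 35, 34, 34, 35, 34, 34, 34, 44, 69, 85, 88, 88, 88, 88, 88, 89, 87, 88, 88, 88, 88, 87, 89, 88, 88, 87, 87, 89, 88, 88, 88, 89, 102]
```

```bash
python3 - <<'E'
from h import *
a=ld('w1')['frame'][150:260,245:325,::-1];b=ld('w1')['frame'][0:90,240:360,::-1];c=ld('w2')['frame'][85:175,240:360,::-1];d=ld('top0')['frame'][205:260,250:390,::-1]
f=lambda i,s:cv2.resize(i,None,fx=s,fy=s,interpolation=cv2.INTER_CUBIC)
A=f(a,3.5);B=f(b,3.2);C=f(c,3.2)
H=np.zeros((600,780,3),np.uint8);H[:288,:384]=B;H[:288,390:774]=C;H[295:295+301,:280]=A[:301];D=f(d,3.5);H[295:295+D.shape[0],285:285+D.shape[1]]=D[:305]
cv2.imwrite('pics/m3.png',H)
E
```

```text
(no output)
```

View pics/m3.png

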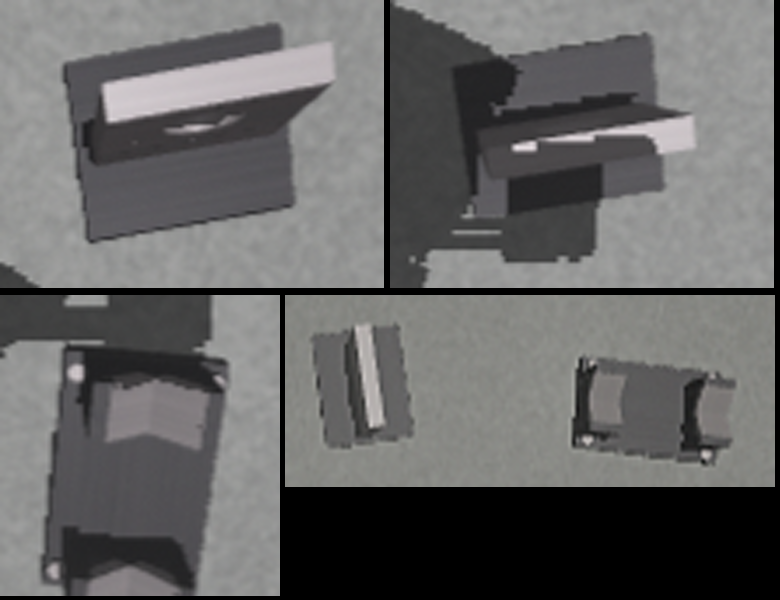

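The crops show the gauge foot and plate corners in w1, w2 and top, and the V-block base and pads in w1 and top. Turning these corners into poses:

```bash
python3 - <<'E'
from h import *
w1,w2,w3,w4,t=[ld(k) for k in('w1','w2','w3','w4','top0')]
F1=lambda x,y:(x/3.2+240-.35,y/3.2-.35); F2=lambda x,y:((x-390)/3.2+240-.35,y/3.2+85-.35)
FT=lambda x,y:((x-285)/3.5+250-.36,(y-295)/3.5+205-.36); FV=lambda x,y:(x/3.5+245-.36,(y-295)/3.5+150-.36)
# gauge: order (-x,+y),( +x,+y),(+x,-y),(-x,-y)
f=dict(w1=[F1(65,64),F1(280,24),F1(294,205),F1(90,239)],w2=[F2(455,68),F2(653,36),F2(664,188),F2(476,217)],top=[FT(328,446),FT(313,335),FT(398,325),FT(412,437)])
for k,c in(('w1',w1),('w2',w2),('top',t)):
    P=np.array([onz(c,*p,.008)[:2] for p in f[k]]); 
    e1=P[1]-P[0]+P[2]-P[3]; e2=P[0]-P[3]+P[1]-P[2]
    print('foot',k,P.mean(0).round(4),'sz',np.linalg.norm(e1)/2,np.linalg.norm(e2)/2,'yaw',np.arctan2(-e1[0],e1[1])+np.pi,np.arctan2(e2[1],e2[0]))
T=dict(w1=[F1(103,84),F1(335,42),F1(334,78),F1(107,123)],top=[FT(370,430),FT(356,325),FT(371,323),FT(383,428)])
for k,c in(('w1',w1),('top',t)):
    P=np.array([onz(c,*p,.095)[:2] for p in T[k]]);e1=P[1]-P[0]+P[2]-P[3]
    print('plate',k,P.mean(0).round(4),np.linalg.norm(e1)/2,'perp yaw',np.arctan2(e1[1],e1[0])+np.pi/2)
for i in range(4): print('tri top corner',tri([(w1,*T['w1'][i]),(t,*T['top'][i])])[0].round(4), 'foot',tri([(w1,*f['w1'][i]),(w2,*f['w2'][i]),(t,*f['top'][i])])[0].round(4))
# V: (+y,-x),(+y,+x),(-y,+x),(-y,-x)
P=np.array([onz(t,*FT(*p),.012)[:2] for p in [(573,445),(579,357),(737,380),(716,465)]])
print('V top',P.round(4).tolist(),P.mean(0).round(4)); 
for a,b in((0,3),(1,2),(0,1),(3,2)): d=P[a]-P[b];print(np.linalg.norm(d).round(4),np.arctan2(d[1],d[0]).round(3))
P=np.array([onz(w1,*FV(*p),.012)[:2] for p in [(64,347),(228,373),(43,582)]]);print('V w1',P.round(4).tolist(),'ctr',((P[1]+P[2])/2).round(4))
for a,b in((0,2),(0,1)): d=P[a]-P[b];print(np.linalg.norm(d).round(4),np.arctan2(d[1],d[0]).round(3))
# barrel A
a=[(w3,329.7,112),(w4,342.6,155)]
print('axis upper band',tri(a))
for k,c,pts in(('w3',w3,[(329.5,113),(328,150),(325.4,184)]),('w4',w4,[(343,155),(336.3,200)])):
    for p in pts: print(k,p,onz(c,*p,.049).round(4))
g=cv2.cvtColor(w3['frame'],cv2.COLOR_RGB2GRAY)
print(g[88:200,328].tolist());print(cv2.cvtColor(w4['frame'],cv2.COLOR_RGB2GRAY)[120:235,340].tolist())
E
```

```text
foot w1 [ 0.4956 -0.023 ] sz 0.08899099207942686 0.06871691987368725 yaw 1.7269443543017997 1.731866776160731
foot w2 [ 0.4962 -0.0229] sz 0.08896289421681962 0.06819698926647946 yaw 1.7238237445846738 1.7175261364304146
foot top [ 0.4946 -0.0227] sz 0.08947115748824976 0.06797083831423778 yaw 1.7174657877186972 1.7089907293259807
plate w1 [ 0.4957 -0.0227] 0.07641660412816473 perp yaw 1.7367403139672382
plate top [ 0.4938 -0.0231] 0.0784843163716883 perp yaw 1.7103377356726939
tri top corner [ 0.4556 -0.0236  0.0965] foot [0.4464 0.004  0.0069]
tri top corner [ 0.5316 -0.012   0.0989] foot [0.5341 0.0177 0.0097]
tri top corner [ 0.5327 -0.0228  0.0996] foot [ 0.5443 -0.05    0.0093]
tri top corner [ 0.4577 -0.0337  0.0889] foot [ 0.4565 -0.0633  0.0055]
V top [[0.4515, -0.1897], [0.5215, -0.1951], [0.5064, -0.3214], [0.4388, -0.3028]] [ 0.4796 -0.2523]
0.1139 1.459
0.1272 1.452
0.0701 3.064
0.0702 2.873
V w1 [[0.451, -0.1908], [0.5225, -0.2025], [0.4419, -0.3022]] ctr [ 0.4822 -0.2524]
0.1118 1.489
0.0725 2.979
axis upper band (array([0.61705346, 0.26853707, 0.07506503]), [array([ 0
[... 619 characters left out ...]
7, 237, 237, 237, 237, 236, 237, 236, 236, 236, 235, 235, 134, 82, 84, 84, 83, 84, 84, 87, 220, 233, 232, 232, 229, 173, 150, 151, 151, 150, 151]
[152, 152, 151, 149, 147, 146, 148, 154, 157, 157, 155, 155, 153, 154, 150, 103, 102, 106, 181, 177, 171, 172, 173, 215, 224, 224, 224, 225, 225, 177, 107, 87, 89, 90, 88, 88, 89, 88, 87, 89, 88, 89, 89, 216, 230, 229, 230, 230, 230, 230, 231, 230, 231, 231, 231, 231, 232, 232, 232, 232, 232, 232, 232, 233, 233, 233, 233, 233, 233, 234, 234, 233, 233, 233, 233, 234, 233, 233, 233, 233, 233, 233, 233, 232, 232, 232, 231, 232, 232, 231, 231, 232, 231, 231, 231, 231, 231, 231, 231, 231, 231, 231, 231, 231, 184, 110, 89, 89, 89, 90, 90, 89, 88, 90, 88]
```

```bash
python3 -c "
from h import *
w3,w4=ld('w3'),ld('w4');print(tri([(w3,329.3,113),(w4,339,155)]))
plan((.62,.21,.19),1.58)"
```

```text
(array([0.61891771, 0.2664345 , 0.0611142 ]), [array([-0.2,  0.1]), array([ 0.2, -0.1])])
clk 3.52 pos [0.5308 0.2377 0.1615] d [-27.5  89.3 -28.2] r [ 0.0025 -0.0001 -0.0107] F [-0.6  0.6 -0.2] w 92.7 yaw 1.5693
```

Call:
drive_tool(
  moves=[
    {"jaw":93,"dx":-14,"dy":45,"dz":-15,"rx":0,"ry":0,"rz":0},
    {"jaw":93,"dx":-28,"dy":90,"dz":-30,"rx":0,"ry":0,"rz":0},
    {"jaw":93,"dx":-28,"dy":90,"dz":-30,"rx":0,"ry":0,"rz":0},
    {"jaw":93,"dx":-28,"dy":90,"dz":-30,"rx":0,"ry":0,"rz":0},
  ],
)

```text
clock: 4.03
position: [0.6194, 0.2103, 0.1904]
tool_rot: [[0.001, 1.0, 0.0], [1.0, -0.001, 0.0], [0.0, 0.0, -1.0]]
contact_force: [-0.4, -1.0, 0.0]
grip_width: 0.093
```

```bash
python3 - <<'E'
from h import *
c=grab('wrist','w5');plan((.62,.21,.19),1.58)
cv2.imwrite('pics/w5c.png',cv2.resize(c['frame'][40:240,150:350,::-1],None,fx=3,fy=3,interpolation=cv2.INTER_CUBIC))
E
```

```text
clk 4.08 pos [0.6188 0.2107 0.1902] d [-0.7  1.2  0.2] r [-0.0004 -0.0001 -0.0096] F [-0.6 -0.4  0.6] w 92.9 yaw 1.5704
```

View pics/w5c.png

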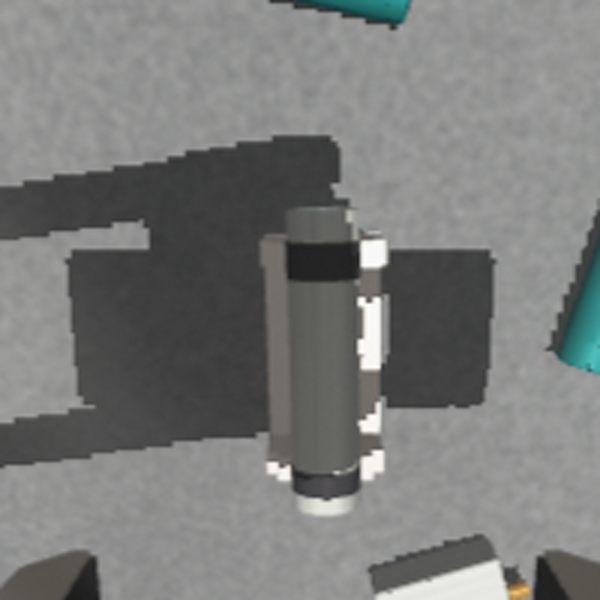

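The crop shows barrel A under the shadow with its midline from (322,261) to (326,484), ends at rows 207 and 515. The aluminium box lies off to the lower right.

```bash
python3 - <<'E'
from h import *
w3,w4,w5=ld('w3'),ld('w4'),ld('w5')
f=lambda x,y:(150+x/3-.33,40+y/3-.33)
u=f(322.5,261);l=f(326,484)
print(tri([(w3,329.3,114),(w5,*u)]),tri([(w3,325.6,184.5),(w5,*l)]))
print('bands@.049',onz(w5,*u,.049),onz(w5,*l,.049))
print('ends@.062',onz(w5,*f(320,207),.060),onz(w5,*f(326,515),.060), 'w3',onz(w3,328,97.5,.06),onz(w3,328,194,.06))
plan((.62,.225,.031),1.58)
E
```

```text
(array([0.62218101, 0.2649502 , 0.04926891]), [array([-0. , -0.1]), array([0. , 0.1])]) (array([0.62373703, 0.17439319, 0.05091464]), [array([-0. , -0.1]), array([0. , 0.1])])
bands@.049 [0.62216671 0.26502689 0.049     ] [0.62374272 0.17379797 0.049     ]
ends@.062 [0.62113763 0.28533302 0.06      ] [0.62363654 0.16425842 0.06      ] w3 [0.61652449 0.28419417 0.06      ] [0.62550336 0.16400417 0.06      ]
clk 4.08 pos [0.6188 0.2107 0.1902] d [ 14.3   1.2 159.2] r [-0.0004 -0.0001 -0.0096] F [-0.6 -0.4  0.6] w 92.9 yaw 1.5704
```

Call:
drive_tool(
  moves=[
    {"jaw":93,"dx":13.5,"dy":4,"dz":50,"rx":0,"ry":0,"rz":-0.017},
    {"jaw":93,"dx":13.5,"dy":4,"dz":95,"rx":0,"ry":0,"rz":-0.017},
    {"jaw":93,"dx":13.5,"dy":4,"dz":130,"rx":0,"ry":0,"rz":-0.017},
    {"jaw":93,"dx":13.5,"dy":4,"dz":150,"rx":0,"ry":0,"rz":-0.017},
    {"jaw":93,"dx":13.5,"dy":4,"dz":160,"rx":0,"ry":0,"rz":-0.017},
    {"jaw":93,"dx":13.5,"dy":4,"dz":160,"rx":0,"ry":0,"rz":-0.017},
  ],
  grip_force=25,
)

```text
clock: 4.82
position: [0.6228, 0.2247, 0.0298]
tool_rot: [[-0.018, 1.0, -0.001], [1.0, 0.018, -0.0], [-0.0, -0.001, -1.0]]
contact_force: [-0.4, -0.3, -0.0]
grip_width: 0.093
```

```bash
python3 -c "
from h import *
plan((.623,.2245,.030),1.588)"
```

```text
clk 4.83 pos [0.6228 0.2247 0.0298] d [-0.3  0.2 -0.2] r [-0.0009  0.0001  0.0004] F [-0.4 -0.3 -0. ] w 93.0 yaw 1.5884
```

Call:
drive_tool(
  moves=[
    {"jaw":60,"dx":0,"dy":0,"dz":0,"rx":0,"ry":0,"rz":0},
    {"jaw":40,"dx":0,"dy":0,"dz":0,"rx":0,"ry":0,"rz":0},
    {"jaw":20,"dx":0,"dy":0,"dz":0,"rx":0,"ry":0,"rz":0},
    {"jaw":20,"dx":0,"dy":0,"dz":0,"rx":0,"ry":0,"rz":0},
    {"jaw":20,"dx":0,"dy":0,"dz":0,"rx":0,"ry":0,"rz":0},
    {"jaw":20,"dx":0,"dy":0,"dz":0,"rx":0,"ry":0,"rz":0},
  ],
)

```text
clock: 5.58
position: [0.6236, 0.2245, 0.0298]
tool_rot: [[-0.017, 1.0, -0.0], [1.0, 0.017, 0.0], [0.0, -0.0, -1.0]]
contact_force: [0.6, -0.8, -0.0]
grip_width: 0.0374
```

```bash
python3 -c "
from h import *
plan((.623,.2245,.030),1.588)"
```

```text
clk 5.58 pos [0.6236 0.2245 0.0298] d [ 0.1 -0.6 -0.2] r [-0.0001 -0.     -0.0003] F [ 0.6 -0.8 -0. ] w 37.4 yaw 1.5877
```

Call:
drive_tool(
  moves=[
    {"jaw":20,"dx":0,"dy":0,"dz":0,"rx":0,"ry":0,"rz":0},
    {"jaw":20,"dx":0,"dy":0,"dz":0,"rx":0,"ry":0,"rz":0},
    {"jaw":20,"dx":0,"dy":0,"dz":0,"rx":0,"ry":0,"rz":0},
    {"jaw":20,"dx":0,"dy":0,"dz":0,"rx":0,"ry":0,"rz":0},
  ],
)

```text
clock: 6.08
position: [0.6236, 0.2245, 0.03]
tool_rot: [[-0.017, 1.0, 0.0], [1.0, 0.017, 0.0], [0.0, 0.0, -1.0]]
contact_force: [-0.9, -0.3, 1.8]
grip_width: 0.0201
```

Call:
drive_tool(
  moves=[
    {"jaw":20,"dx":0,"dy":0,"dz":-15,"rx":0,"ry":0,"rz":0},
    {"jaw":20,"dx":0,"dy":0,"dz":-45,"rx":0,"ry":0,"rz":0},
    {"jaw":20,"dx":0,"dy":0,"dz":-85,"rx":0,"ry":0,"rz":0},
    {"jaw":20,"dx":0,"dy":0,"dz":-110,"rx":0,"ry":0,"rz":0},
    {"jaw":20,"dx":0,"dy":0,"dz":-110,"rx":0,"ry":0,"rz":0},
    {"jaw":20,"dx":0,"dy":0,"dz":-110,"rx":0,"ry":0,"rz":0},
  ],
)

```text
clock: 6.82
position: [0.6231, 0.2243, 0.1391]
tool_rot: [[-0.017, 1.0, -0.001], [1.0, 0.017, -0.0], [-0.0, -0.001, -1.0]]
contact_force: [-0.8, 0.6, -0.6]
grip_width: 0.0202
```

```bash
python3 -c "
from h import *
c=grab('wrist','w6')
plan((.4955+120*-.1507e-3,-.0229+.12*.9886,.140),1.722)
cv2.imwrite('pics/w6b.png',c['frame'][:,:,::-1])"
```

```text
clk 6.88 pos [0.6227 0.2243 0.1384] d [-126.1 -147.5   -1.2] r [-0.0024  0.0002 -0.1343] F [-0.4 -0.8 -0.7] w 20.3 yaw 1.5877
```

View pics/w6b.png

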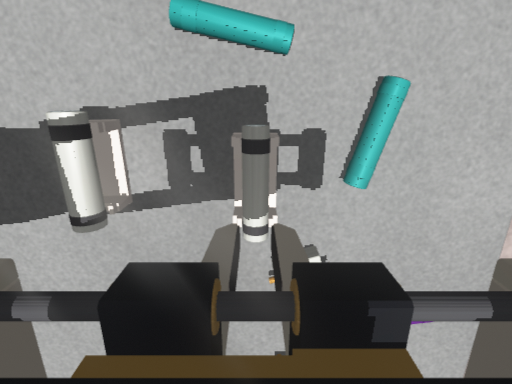

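The barrel is still on its rest at (256,180), and the fingers closed to 20 mm without holding it. I'll check where it sits relative to the fingers.

```bash
python3 - <<'E'
from h import *
c=ld('w6');w5=ld('w5')
R=np.array(c['R']);t=np.array(c['t']);print('cam',(-R.T@t).round(4),R.round(3).tolist())
s=r.sense();print(s['position'])
print('tcp px',proj(c,s['position']),'tcp now of w5 cam', (-np.array(w5['R']).T@w5['t']).round(4))
print('expected barrel ends',proj(c,(.6212,.2845,.06)),proj(c,(.6236,.1645,.06)))
for p in((256,126),(256,146),(255,229),(255,239)): print(p,onz(c,*p,.049).round(4),onz(c,*p,.06).round(4),onz(c,*p,.02).round(4))
t0=grab('top','top1');sc=grab('scene','scene1')
f=lambda im,s:cv2.resize(im[:,:,::-1],None,fx=s,fy=s,interpolation=cv2.INTER_CUBIC)
cv2.imwrite('pics/m4.png',np.hstack([f(sc['frame'][90:240,230:380],2.6)]))
E
```

```text
cam [0.6219 0.3068 0.3345] [[1.0, 0.017, -0.0], [0.017, -0.955, 0.295], [0.005, -0.295, -0.955]]
[0.6227139  0.22428435 0.13841812]
tcp px [254.37242139 217.80289542] tcp now of w5 cam [0.6195 0.2926 0.3858]
expected barrel ends [254.04951846 126.27866051] [254.48393304 241.04361042]
(256, 126) [0.6231 0.2839 0.049 ] [0.623  0.2848 0.06  ] [0.6232 0.2816 0.02  ]
(256, 146) [0.6234 0.2643 0.049 ] [0.6234 0.2659 0.06  ] [0.6236 0.26   0.02  ]
(255, 229) [0.624  0.1734 0.049 ] [0.6239 0.1786 0.06  ] [0.6242 0.1599 0.02  ]
(255, 239) [0.6242 0.1613 0.049 ] [0.6241 0.1669 0.06  ] [0.6244 0.1465 0.02  ]
```

View pics/m4.png

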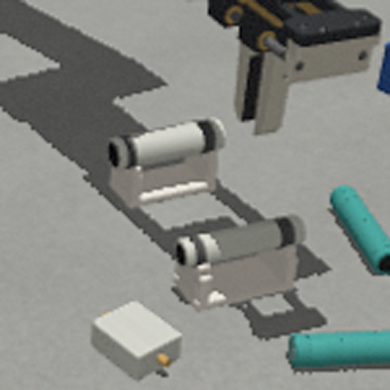

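```bash
python3 - <<'E'
from h import *
c=ld('scene1');s=r.sense();p=s['position']
print(proj(c,p),'tips seen ~',(330,140),np.array(s['qpos']).round(3),p)
t=ld('top1');print(proj(t,p)); print('barrel px',proj(c,(.623,.2245,.049)),'A seen',(230+242/2.6,90+240/2.6))
# back out: point at tips in both wrist and scene
for d in (0,.02,.05,.08): print(d,proj(c,p+[0,0,d]),proj(ld('w6'),p+[0,0,d]))
for k in('scene1','top1'): print(np.array(ld(k)['t'])-np.array(ld(k.replace('1','0'))['t']))
E
```

```text
[326.13139621 149.32325238] tips seen ~ (330, 140) [0.178 0.495 1.312 0.    1.337 0.161] [0.62267067 0.22428681 0.13813973]
[179.06007082 173.22451245]
barrel px [321.73600479 182.34851928] A seen (323.0769230769231, 182.30769230769232)
0 [326.13139621 149.32325238] [254.31540359 217.65305816]
0.02 [327.21923163 141.42828138] [254.22778245 229.15380608]
0.05 [328.90228487 129.21351406] [254.0581087  251.42440137]
0.08 [330.65005436 116.52906818] [253.81666192 283.11559276]
[0. 0. 0.]
[0. 0. 0.]
```

Two views place the fingertips about 20 mm behind the reported TCP, so the jaws shut over the top of the barrel. I'll reopen and regrasp lower. A TCP height of 0.011 clears the base whichever is right.

Call:
drive_tool(
  moves=[
    {"jaw":93,"dx":0,"dy":0,"dz":0,"rx":0,"ry":0,"rz":0},
    {"jaw":93,"dx":0,"dy":0,"dz":0,"rx":0,"ry":0,"rz":0},
    {"jaw":93,"dx":0,"dy":0,"dz":0,"rx":0,"ry":0,"rz":0},
    {"jaw":93,"dx":0,"dy":0,"dz":0,"rx":0,"ry":0,"rz":0},
    {"jaw":93,"dx":0,"dy":0,"dz":0,"rx":0,"ry":0,"rz":0},
    {"jaw":93,"dx":0,"dy":0,"dz":0,"rx":0,"ry":0,"rz":0},
    {"jaw":93,"dx":0,"dy":0,"dz":0,"rx":0,"ry":0,"rz":0},
    {"jaw":93,"dx":0,"dy":0,"dz":0,"rx":0,"ry":0,"rz":0},
  ],
)

```text
clock: 7.98
position: [0.6236, 0.2245, 0.1399]
tool_rot: [[-0.017, 1.0, 0.0], [1.0, 0.017, 0.0], [0.0, 0.0, -1.0]]
contact_force: [0.3, 1.0, 0.4]
grip_width: 0.0919
```

Call:
drive_tool(
  moves=[
    {"jaw":93,"dx":0,"dy":0.5,"dz":45,"rx":0,"ry":0,"rz":0},
    {"jaw":93,"dx":0,"dy":0.5,"dz":85,"rx":0,"ry":0,"rz":0},
    {"jaw":93,"dx":0,"dy":0.5,"dz":110,"rx":0,"ry":0,"rz":0},
    {"jaw":93,"dx":0,"dy":0.5,"dz":122,"rx":0,"ry":0,"rz":0},
    {"jaw":93,"dx":0,"dy":0.5,"dz":128,"rx":0,"ry":0,"rz":0},
    {"jaw":93,"dx":0,"dy":0.5,"dz":128,"rx":0,"ry":0,"rz":0},
  ],
)

```text
clock: 8.72
position: [0.6246, 0.2246, 0.0124]
tool_rot: [[-0.017, 1.0, 0.001], [1.0, 0.017, 0.0], [0.0, 0.001, -1.0]]
contact_force: [0.5, 0.2, 0.5]
grip_width: 0.0928
```

Call:
drive_tool(
  moves=[
    {"jaw":20,"dx":0,"dy":0,"dz":0,"rx":0,"ry":0,"rz":0},
    {"jaw":20,"dx":0,"dy":0,"dz":0,"rx":0,"ry":0,"rz":0},
    {"jaw":20,"dx":0,"dy":0,"dz":0,"rx":0,"ry":0,"rz":0},
    {"jaw":20,"dx":0,"dy":0,"dz":0,"rx":0,"ry":0,"rz":0},
    {"jaw":20,"dx":0,"dy":0,"dz":0,"rx":0,"ry":0,"rz":0},
    {"jaw":20,"dx":0,"dy":0,"dz":0,"rx":0,"ry":0,"rz":0},
    {"jaw":20,"dx":0,"dy":0,"dz":0,"rx":0,"ry":0,"rz":0},
    {"jaw":20,"dx":0,"dy":0,"dz":0,"rx":0,"ry":0,"rz":0},
    {"jaw":20,"dx":0,"dy":0,"dz":0,"rx":0,"ry":0,"rz":0},
    {"jaw":20,"dx":0,"dy":0,"dz":0,"rx":0,"ry":0,"rz":0},
  ],
  grip_force=25,
)

```text
clock: 9.98
position: [0.6241, 0.2245, 0.0118]
tool_rot: [[-0.017, 1.0, -0.0], [1.0, 0.017, 0.0], [0.0, -0.0, -1.0]]
contact_force: [-0.3, 0.0, -0.2]
grip_width: 0.0272
```

It grips at 27–28 mm, which matches the slim barrel. Now lift and go to 120 mm in front of the bore.

Call:
drive_tool(
  moves=[
    {"jaw":20,"dx":0,"dy":0,"dz":-10,"rx":0,"ry":0,"rz":0},
    {"jaw":20,"dx":0,"dy":0,"dz":-35,"rx":0,"ry":0,"rz":0},
    {"jaw":20,"dx":0,"dy":0,"dz":-75,"rx":0,"ry":0,"rz":0},
    {"jaw":20,"dx":-40,"dy":-47,"dz":-105,"rx":0,"ry":0,"rz":-0.04},
    {"jaw":20,"dx":-80,"dy":-94,"dz":-110,"rx":0,"ry":0,"rz":-0.08},
    {"jaw":20,"dx":-108,"dy":-126,"dz":-110,"rx":0,"ry":0,"rz":-0.134},
    {"jaw":20,"dx":-126,"dy":-147,"dz":-110,"rx":0,"ry":0,"rz":-0.134},
    {"jaw":20,"dx":-126,"dy":-147,"dz":-110,"rx":0,"ry":0,"rz":-0.134},
    {"jaw":20,"dx":-126,"dy":-147,"dz":-110,"rx":0,"ry":0,"rz":-0.134},
  ],
)

```text
clock: 11.1
position: [0.4806, 0.0963, 0.1226]
tool_rot: [[-0.15, 0.989, 0.002], [0.989, 0.15, 0.0], [-0.0, 0.002, -1.0]]
contact_force: [0.4, 0.2, -0.6]
grip_width: 0.0272
```

```bash
python3 - <<'E'
from h import *
c=grab('wrist','w7');s=grab('scene','scene2')
plan((.4774,.0957,.028),1.722)
f=lambda im,k:cv2.resize(im[:,:,::-1],None,fx=k,fy=k,interpolation=cv2.INTER_CUBIC)
a=f(c['frame'][60:270,140:370],2.6)[:560];b=f(s['frame'][90:230,140:330],1) 
cv2.imwrite('pics/m5.png',a)
b=f(s['frame'][80:230,150:350],4);cv2.imwrite('pics/m6.png',b)
print(proj(c,(.4774,.0957,.139+.037)),proj(s,(.4774,.0957,.139+.037)))
E
```

```text
clk 11.2 pos [0.4804 0.0966 0.1221] d [-0.4 -3.2 94.1] r [ 0.001  -0.      0.0003] F [-0.1  0.5 -0.6] w 27.3 yaw 1.7223
[249.437674   255.37932275] [249.72278403 114.81370691]
```

View pics/m6.png

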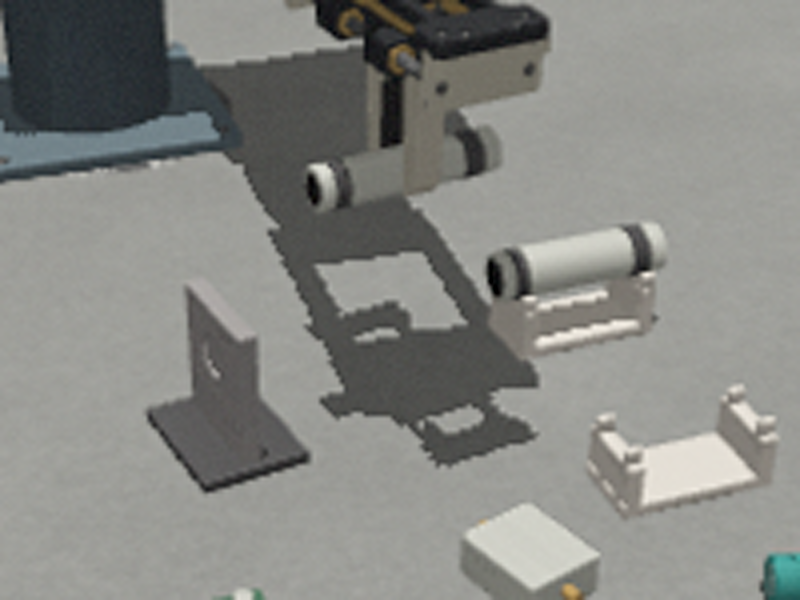

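The scene view shows barrel A gripped near its middle, bands at about (343,186) and (475,152), with the thick barrel still on its rest at (577,262) and A's rest empty. The gauge bore is seen at (210,358).

View pics/m5.png

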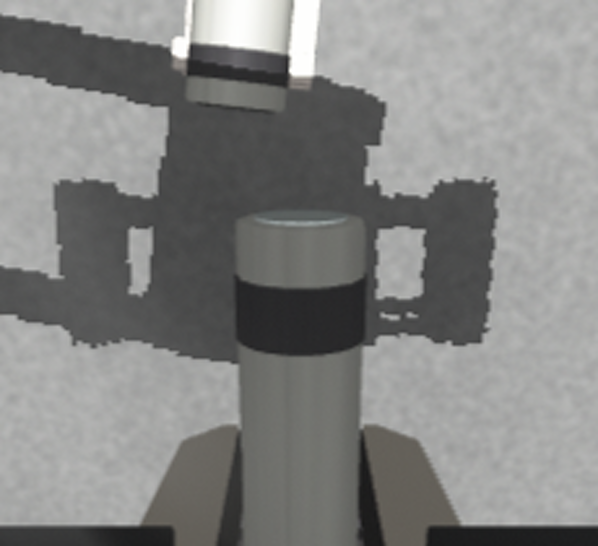

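The wrist view shows the held barrel's far half centred between the fingers, midline about (300,310) to (301,500). I intersect the two silhouette mid-planes to get the axis.

```bash
python3 - <<'E'
from h import *
w,s=ld('w7'),ld('scene2')
fw=lambda x,y:(140+x/2.6-.3,60+y/2.6-.3); fs=lambda x,y:(150+x/4-.37,80+y/4-.37)
def plane(c,p,q):
    o,a=ray(c,*p);_,b=ray(c,*q);n=np.cross(a,b);n/=np.linalg.norm(n);return n,n@o
for sp in([(343,185.5),(475,152)],[(322,188),(488,146)]):
    n1,d1=plane(w,fw(300.5,315),fw(301.5,500));n2,d2=plane(s,fs(*sp[0]),fs(*sp[1]))
    a=np.cross(n1,n2);a/=np.linalg.norm(a);a*=np.sign(a[1])
    P=np.linalg.solve([n1,n2,a],[d1,d2,0]);st=r.sense();T=np.array(st['tool_rot']);x=np.array(st['position'])
    P=P+a*((x-P)@a)
    print('axis pt rel tcp, tool axes mm',(T.T@(P-x)*1e3).round(2),'dir tool',(T.T@a).round(4),'world',P.round(4))
    # end: top rim ray intersect plane perpendicular; at axis+13.5 height
    for (u,v),h in(((300,212),.013),):
        e=onz(w,*fw(u,v),P[2]+h);print('end along axis from tcp',((e-x)@a*1e3).round(1))
    for q in(322,188),(488,146): 
        o,d=ray(s,*fs(*q)); M=np.array([a,-d]).T; k=np.linalg.lstsq(M,o-P,rcond=None)[0];print('scene pt along axis',(k[0]*1e3).round(1))
# bore from scene: hole centre seen on +x.. face
o=onz
print('bore proj',proj(s,(.4955,-.0229,.065)),'seen',fs(210,356))
E
```

```text
axis pt rel tcp, tool axes mm [ -0.5    0.46 -36.29] dir tool [ 0.9999 -0.0047 -0.0138] world [0.4809 0.0961 0.1584]
end along axis from tcp 63.4
scene pt along axis -53.2
scene pt along axis 59.8
axis pt rel tcp, tool axes mm [ -0.52   0.46 -38.1 ] dir tool [ 0.9999 -0.0047 -0.0138] world [0.4809 0.0961 0.1602]
end along axis from tcp 63.7
scene pt along axis -53.6
scene pt along axis 59.3
bore proj [205.10884594 167.46169279] seen (202.13, 168.63)
```

Call:
drive_tool(
  moves=[
    {"jaw":20,"dx":0,"dy":-3.4,"dz":40,"rx":0,"ry":0,"rz":0},
    {"jaw":20,"dx":0,"dy":-3.4,"dz":80,"rx":0,"ry":0,"rz":0},
    {"jaw":20,"dx":0,"dy":-3.4,"dz":94,"rx":0,"ry":0,"rz":0},
    {"jaw":20,"dx":-20,"dy":-3.4,"dz":94,"rx":0,"ry":0,"rz":0},
    {"jaw":20,"dx":-40,"dy":-3.4,"dz":94,"rx":0,"ry":0,"rz":0},
    {"jaw":20,"dx":-44,"dy":-3.4,"dz":94,"rx":0,"ry":0,"rz":0},
    {"jaw":20,"dx":-44,"dy":-3.4,"dz":94,"rx":0,"ry":0,"rz":0},
  ],
)

```text
clock: 12.08
position: [0.4832, 0.0522, 0.0283]
tool_rot: [[-0.15, 0.989, 0.001], [0.989, 0.15, 0.0], [0.0, 0.001, -1.0]]
contact_force: [0.6, 0.1, -1.2]
grip_width: 0.0271
```

```bash
python3 - <<'E'
from h import *
a=np.array([np.cos(1.722),np.sin(1.722)]);b=np.array([.4955,-.0229])
p=b+.076*a; plan((*p,.028),1.722)
f=lambda im,k:cv2.resize(im[:,:,::-1],None,fx=k,fy=k,interpolation=cv2.INTER_CUBIC)
t=grab('top','top2');s=grab('scene','scene3')
A=f(s['frame'][100:210,170:270],5);B=f(t['frame'][185:245,170:300],3)
H=np.zeros((600,800,3),np.uint8);H[:550,:500]=A;B=cv2.rotate(B,cv2.ROTATE_90_CLOCKWISE);H[:B.shape[0],505:505+B.shape[1]]=B
cv2.imwrite('pics/m7.png',H)
E
```

```text
clk 12.07 pos [0.4832 0.0522 0.0283] d [-0.1  0.9  0.3] r [ 0.0008 -0.0001 -0.0007] F [ 0.6  0.1 -1.2] w 27.1 yaw 1.7213
```

View pics/m7.png

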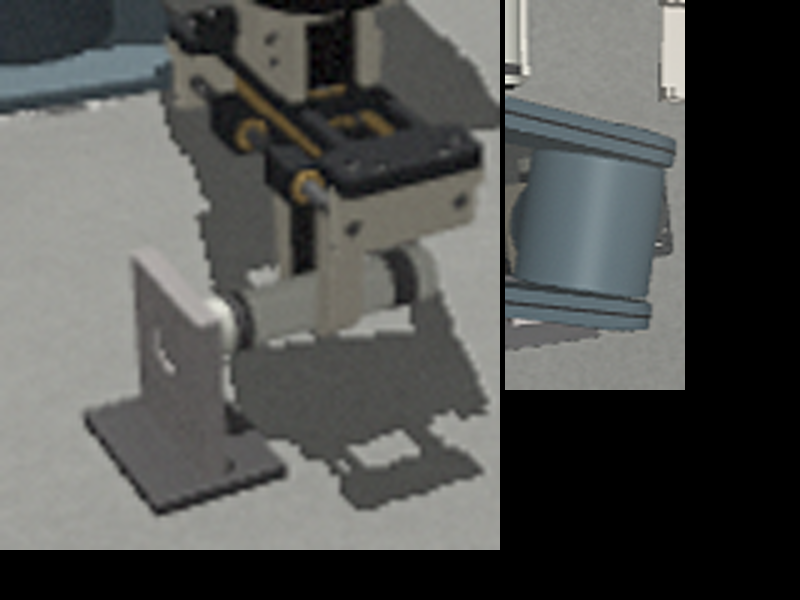

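The barrel's end is just short of the plate, in line with the bore as far as the view shows. I'll advance gently and watch the force.

Call:
drive_tool(
  moves=[
    {"jaw":20,"dx":-8,"dy":0.4,"dz":0,"rx":0,"ry":0,"rz":0},
    {"jaw":20,"dx":-14,"dy":0.4,"dz":0,"rx":0,"ry":0,"rz":0},
    {"jaw":20,"dx":-20,"dy":0.4,"dz":0,"rx":0,"ry":0,"rz":0},
    {"jaw":20,"dx":-26,"dy":0.4,"dz":0,"rx":0,"ry":0,"rz":0},
    {"jaw":20,"dx":-27,"dy":0.4,"dz":0,"rx":0,"ry":0,"rz":0},
  ],
)

```text
clock: 12.8
position: [0.4871, 0.0248, 0.0278]
tool_rot: [[-0.15, 0.989, 0.0], [0.989, 0.15, -0.0], [-0.0, 0.0, -1.0]]
contact_force: [0.1, -0.4, -0.6]
grip_width: 0.0275
```

No contact force; the end is past the plate. Continue to 31 mm from the bore centre and hold.

Call:
drive_tool(
  moves=[
    {"jaw":20,"dx":-6,"dy":0,"dz":0,"rx":0,"ry":0,"rz":0},
    {"jaw":20,"dx":-12,"dy":0,"dz":0,"rx":0,"ry":0,"rz":0},
    {"jaw":20,"dx":-17,"dy":0,"dz":0,"rx":0,"ry":0,"rz":0},
    {"jaw":20,"dx":-17,"dy":0,"dz":0,"rx":0,"ry":0,"rz":0},
    {"jaw":20,"dx":-17,"dy":0,"dz":0,"rx":0,"ry":0,"rz":0},
    {"jaw":20,"dx":-17,"dy":0,"dz":0,"rx":0,"ry":0,"rz":0},
  ],
)

```text
clock: 13.55
position: [0.4895, 0.0087, 0.0278]
tool_rot: [[-0.151, 0.989, -0.0], [0.989, 0.151, 0.0], [0.0, -0.0, -1.0]]
contact_force: [0.3, -0.1, -0.3]
grip_width: 0.0272
```

```bash
python3 - <<'E'
from h import *
s=r.sense();a=np.array([np.cos(1.722),np.sin(1.722)]);d=np.array(s['position'][:2])-[.4955,-.0229]
print('along',d@a,'across',d@[a[1],-a[0]],s['contact_force'],s['grip_width'])
c=grab('scene','scene4')
cv2.imwrite('pics/m8.png',cv2.resize(c['frame'][100:210,150:270,::-1],None,fx=5,fy=5,interpolation=cv2.INTER_CUBIC))
E
```

```text
along 0.03216154926622658 across -0.001179105880207959 [ 0.31725459 -0.13451714 -0.34146377] 0.02715837458245894
```

View pics/m8.png

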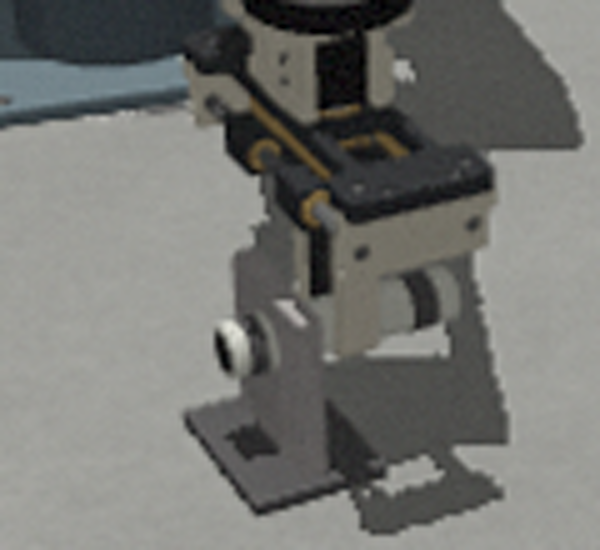

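The barrel is through: its end sticks out on the near side at (230,345), no force. That was the 12th picture, so I use numbers only from here. I'll push 3 mm further, hold, then withdraw straight and lift, and refine the V pose from the base plate's corner screws.

Call:
drive_tool(
  moves=[
    {"jaw":20,"dx":-3,"dy":0,"dz":0,"rx":0,"ry":0,"rz":0},
    {"jaw":20,"dx":-3,"dy":0,"dz":0,"rx":0,"ry":0,"rz":0},
    {"jaw":20,"dx":-3,"dy":0,"dz":0,"rx":0,"ry":0,"rz":0},
    {"jaw":20,"dx":-3,"dy":0,"dz":0,"rx":0,"ry":0,"rz":0},
  ],
)

```text
clock: 14.1
position: [0.49, 0.0056, 0.0278]
tool_rot: [[-0.15, 0.989, -0.0], [0.989, 0.15, 0.0], [0.0, -0.0, -1.0]]
contact_force: [-0.8, 0.6, -1.8]
grip_width: 0.0272
```

Call:
drive_tool(
  moves=[
    {"jaw":20,"dx":8,"dy":0,"dz":0,"rx":0,"ry":0,"rz":0},
    {"jaw":20,"dx":20,"dy":0,"dz":0,"rx":0,"ry":0,"rz":0},
    {"jaw":20,"dx":34,"dy":0,"dz":0,"rx":0,"ry":0,"rz":0},
    {"jaw":20,"dx":52,"dy":0,"dz":0,"rx":0,"ry":0,"rz":0},
    {"jaw":20,"dx":64,"dy":0,"dz":0,"rx":0,"ry":0,"rz":0},
    {"jaw":20,"dx":64,"dy":0,"dz":-50,"rx":0,"ry":0,"rz":0},
    {"jaw":20,"dx":64,"dy":0,"dz":-110,"rx":0,"ry":0,"rz":0},
    {"jaw":20,"dx":64,"dy":0,"dz":-150,"rx":0,"ry":0,"rz":0},
    {"jaw":20,"dx":64,"dy":0,"dz":-170,"rx":0,"ry":0,"rz":0},
    {"jaw":20,"dx":64,"dy":0,"dz":-170,"rx":0,"ry":0,"rz":0},
  ],
)

```text
clock: 15.35
position: [0.4814, 0.0693, 0.1994]
tool_rot: [[-0.151, 0.989, 0.004], [0.989, 0.151, -0.0], [-0.001, 0.004, -1.0]]
contact_force: [-0.0, -0.1, -0.9]
grip_width: 0.0273
```

```bash
python3 - <<'E'
from h import *
plan((.41,-.17,.21),1.571)
def blobs(c,x0,x1,y0,y1,dk=40):
    g=cv2.cvtColor(c['frame'],cv2.COLOR_RGB2GRAY).astype(float)[y0:y1,x0:x1]
    m=(g>cv2.medianBlur(g.astype(np.uint8),9)+dk).astype(np.uint8)
    n,l,st,ce=cv2.connectedComponentsWithStats(m)
    for i in range(1,n):
        if st[i,4]>=2:
            w=g*(l==i);ys,xs=np.nonzero(l==i);wt=g[ys,xs]
            u,v=x0+np.average(xs,weights=wt),y0+np.average(ys,weights=wt)
            print((round(u,1),round(v,1)),st[i,4],onz(c,u,v,.013).round(4))
print('w1');blobs(ld('w1'),250,320,155,250)
print('top');blobs(ld('top0'),325,390,215,262)
print('w2');blobs(ld('w2'),250,330,225,290)
E
```

```text
clk 15.35 pos [0.4814 0.0693 0.1994] d [-225.8 -106.7  -10.8] r [0.0038 0.0006 0.1514] F [-0.  -0.1 -0.9] w 27.3 yaw 1.7224
w1
(np.float64(261.5), np.float64(163.4)) 6 [ 0.4487 -0.1889  0.013 ]
(np.float64(269.4), np.float64(163.0)) 10 [ 0.4608 -0.1883  0.013 ]
(np.float64(303.4), np.float64(165.3)) 10 [ 0.5122 -0.192   0.013 ]
(np.float64(266.5), np.float64(171.9)) 17 [ 0.4565 -0.202   0.013 ]
(np.float64(307.1), np.float64(173.5)) 4 [ 0.5183 -0.2048  0.013 ]
(np.float64(260.1), np.float64(228.4)) 11 [ 0.4469 -0.296   0.013 ]
top
(np.float64(369.0), np.float64(243.5)) 2 [ 0.4652 -0.2927  0.013 ]
(np.float64(336.0), np.float64(246.2)) 4 [ 0.4552 -0.2008  0.013 ]
(np.float64(370.0), np.float64(250.2)) 4 [ 0.4467 -0.2949  0.013 ]
w2
(np.float64(265.0), np.float64(237.5)) 12 [ 0.4561 -0.2026  0.013 ]
(np.float64(302.4), np.float64(240.3)) 9 [ 0.5176 -0.2078  0.013 ]
(np.float64(274.5), np.float64(259.5)) 4 [ 0.4724 -0.2434  0.013 ]
(np.float64(296.5), np.float64(262.0)) 2 [ 0.5096 -0.2483  0.013 ]
(np.float64(259.4), np.float64(286.1)) 9 [ 0.4473 -0.2957  0.013 ]
```

The screw positions agree across three views to about 1 mm. They give the V centre at (0.4823, -0.2518), yaw 1.475, on a 94x62 mm screw rectangle. Moving above it.

Call:
drive_tool(
  moves=[
    {"jaw":20,"dx":-50,"dy":-8,"dz":0,"rx":0,"ry":0,"rz":0.04},
    {"jaw":20,"dx":-105,"dy":-16,"dz":0,"rx":0,"ry":0,"rz":0.08},
    {"jaw":20,"dx":-160,"dy":-24,"dz":0,"rx":0,"ry":0,"rz":0.12},
    {"jaw":20,"dx":-215,"dy":-32,"dz":0,"rx":0,"ry":0,"rz":0.16},
    {"jaw":20,"dx":-270,"dy":-40,"dz":20,"rx":0,"ry":0,"rz":0.2},
    {"jaw":20,"dx":-318,"dy":-47.3,"dz":50,"rx":0,"ry":0,"rz":0.247},
    {"jaw":20,"dx":-318,"dy":-47.3,"dz":90,"rx":0,"ry":0,"rz":0.247},
    {"jaw":20,"dx":-318,"dy":-47.3,"dz":110,"rx":0,"ry":0,"rz":0.247},
    {"jaw":20,"dx":-318,"dy":-47.3,"dz":110,"rx":0,"ry":0,"rz":0.247},
    {"jaw":20,"dx":-318,"dy":-47.3,"dz":110,"rx":0,"ry":0,"rz":0.247},
  ],
)

```text
clock: 16.6
position: [0.4817, -0.2524, 0.0879]
tool_rot: [[0.095, 0.995, -0.0], [0.995, -0.095, 0.0], [0.0, -0.0, -1.0]]
contact_force: [0.2, -0.4, -0.8]
grip_width: 0.0274
```

```bash
python3 -c "
from h import *
plan((.4823,-.252,.032),1.475)"
```

```text
clk 16.6 pos [ 0.4817 -0.2524  0.0879] d [ 0.5  0.5 55.9] r [-0.     -0.      0.0002] F [ 0.2 -0.4 -0.8] w 27.4 yaw 1.4752
```

Call:
drive_tool(
  moves=[
    {"jaw":20,"dx":0.5,"dy":0.5,"dz":25,"rx":0,"ry":0,"rz":0},
    {"jaw":20,"dx":0.5,"dy":0.5,"dz":45,"rx":0,"ry":0,"rz":0},
    {"jaw":20,"dx":0.5,"dy":0.5,"dz":56,"rx":0,"ry":0,"rz":0},
    {"jaw":20,"dx":0.5,"dy":0.5,"dz":58,"rx":0,"ry":0,"rz":0},
    {"jaw":20,"dx":0.5,"dy":0.5,"dz":60,"rx":0,"ry":0,"rz":0},
    {"jaw":20,"dx":0.5,"dy":0.5,"dz":61,"rx":0,"ry":0,"rz":0},
    {"jaw":20,"dx":0.5,"dy":0.5,"dz":61,"rx":0,"ry":0,"rz":0},
  ],
)

```text
clock: 17.48
position: [0.4823, -0.2524, 0.0272]
tool_rot: [[0.096, 0.995, 0.001], [0.995, -0.096, -0.001], [-0.0, 0.001, -1.0]]
contact_force: [-0.2, -0.4, -2.3]
grip_width: 0.0273
```

Call:
drive_tool(
  moves=[
    {"jaw":20,"dx":0,"dy":0,"dz":1,"rx":0,"ry":0,"rz":0},
    {"jaw":20,"dx":0,"dy":0,"dz":1,"rx":0,"ry":0,"rz":0},
  ],
)

```text
clock: 17.73
position: [0.482, -0.2522, 0.0259]
tool_rot: [[0.096, 0.995, 0.0], [0.995, -0.096, -0.0], [-0.0, 0.0, -1.0]]
contact_force: [0.2, -0.6, -0.4]
grip_width: 0.0275
```

Call:
drive_tool(
  moves=[
    {"jaw":20,"dx":0,"dy":0,"dz":1,"rx":0,"ry":0,"rz":0},
    {"jaw":20,"dx":0,"dy":0,"dz":1,"rx":0,"ry":0,"rz":0},
  ],
)

```text
clock: 17.98
position: [0.4819, -0.2521, 0.0247]
tool_rot: [[0.096, 0.995, -0.0], [0.995, -0.096, 0.0], [0.0, -0.0, -1.0]]
contact_force: [-0.5, 0.2, -0.7]
grip_width: 0.0273
```

Call:
drive_tool(
  moves=[
    {"jaw":20,"dx":0,"dy":0,"dz":0.6,"rx":0,"ry":0,"rz":0},
    {"jaw":20,"dx":0,"dy":0,"dz":0.6,"rx":0,"ry":0,"rz":0},
  ],
)

```text
clock: 18.23
position: [0.482, -0.2522, 0.0242]
tool_rot: [[0.096, 0.995, -0.0], [0.995, -0.096, 0.0], [0.0, -0.0, -1.0]]
contact_force: [0.1, 0.2, -0.6]
grip_width: 0.0273
```

Call:
drive_tool(
  moves=[
    {"jaw":20,"dx":0,"dy":0,"dz":0.6,"rx":0,"ry":0,"rz":0},
    {"jaw":20,"dx":0,"dy":0,"dz":0.6,"rx":0,"ry":0,"rz":0},
  ],
)

```text
clock: 18.48
position: [0.482, -0.2521, 0.0236]
tool_rot: [[0.096, 0.995, -0.0], [0.995, -0.096, 0.0], [0.0, -0.0, -1.0]]
contact_force: [0.1, -0.6, -1.0]
grip_width: 0.0277
```

Call:
drive_tool(
  moves=[
    {"jaw":20,"dx":0,"dy":0,"dz":0.4,"rx":0,"ry":0,"rz":0},
    {"jaw":20,"dx":0,"dy":0,"dz":0.4,"rx":0,"ry":0,"rz":0},
  ],
)

```text
clock: 18.73
position: [0.482, -0.2522, 0.0232]
tool_rot: [[0.096, 0.995, -0.0], [0.995, -0.096, 0.0], [0.0, -0.0, -1.0]]
contact_force: [-0.4, -0.6, -1.2]
grip_width: 0.0272
```

Call:
drive_tool(
  moves=[
    {"jaw":20,"dx":0,"dy":0,"dz":0.4,"rx":0,"ry":0,"rz":0},
    {"jaw":20,"dx":0,"dy":0,"dz":0.4,"rx":0,"ry":0,"rz":0},
  ],
)

```text
clock: 18.98
position: [0.482, -0.2522, 0.0231]
tool_rot: [[0.096, 0.995, 0.0], [0.995, -0.096, -0.0], [-0.0, 0.0, -1.0]]
contact_force: [-0.6, 0.8, 2.3]
grip_width: 0.0275
```

Call:
drive_tool(
  moves=[
    {"jaw":20,"dx":0,"dy":0,"dz":0.4,"rx":0,"ry":0,"rz":0},
    {"jaw":20,"dx":0,"dy":0,"dz":0.4,"rx":0,"ry":0,"rz":0},
  ],
)

```text
clock: 19.23
position: [0.482, -0.2522, 0.023]
tool_rot: [[0.096, 0.995, 0.0], [0.995, -0.096, -0.0], [-0.0, 0.0, -1.0]]
contact_force: [-2.6, 1.3, 6.2]
grip_width: 0.0273
```

Call:
drive_tool(
  moves=[
    {"jaw":20,"dx":0,"dy":0,"dz":0.4,"rx":0,"ry":0,"rz":0},
    {"jaw":20,"dx":0,"dy":0,"dz":0.4,"rx":0,"ry":0,"rz":0},
  ],
)

```text
clock: 19.48
position: [0.4821, -0.2522, 0.023]
tool_rot: [[0.096, 0.995, 0.0], [0.995, -0.096, -0.0], [-0.0, 0.0, -1.0]]
contact_force: [-3.2, 0.7, 9.1]
grip_width: 0.0271
```

Contact came at TCP 0.023, as predicted for the seat. A lateral -3 N shows the +x face carries more, so I shift slightly toward -x and press a little more.

Call:
drive_tool(
  moves=[
    {"jaw":20,"dx":0,"dy":-0.3,"dz":0.2,"rx":0,"ry":0,"rz":0},
    {"jaw":20,"dx":0,"dy":-0.3,"dz":0.2,"rx":0,"ry":0,"rz":0},
    {"jaw":20,"dx":0,"dy":-0.3,"dz":0.2,"rx":0,"ry":0,"rz":0},
  ],
)

```text
clock: 19.85
position: [0.482, -0.2523, 0.0229]
tool_rot: [[0.096, 0.995, 0.001], [0.995, -0.096, -0.001], [-0.001, 0.001, -1.0]]
contact_force: [-2.7, 1.2, 8.8]
grip_width: 0.0275
```

```bash
python3 - <<'E'
from h import *
F=[];M=[]
for i in range(4): r.read_camera('wrist');s=r.sense();F.append(s['contact_force']);M.append(s['torque'])
print(np.mean(F,0).round(2),np.std(F,0).round(2),np.mean(M,0).round(3)); plan((.4823,-.2518,.023),1.475)
E
```

```text
[-2.75  2.23  8.65] [0.44 0.21 0.31] [ 0.306  0.313 -0.022]
clk 20.05 pos [ 0.4819 -0.2523  0.0229] d [ 0.5  0.3 -0.1] r [ 0.0007  0.0005 -0.0002] F [-2.5  2.   8.8] w 27.5 yaw 1.4748
```

Call:
drive_tool(
  moves=[
    {"jaw":20,"dx":0,"dy":-0.4,"dz":0.4,"rx":0,"ry":0,"rz":0},
    {"jaw":20,"dx":0,"dy":-0.4,"dz":0.4,"rx":0,"ry":0,"rz":0},
    {"jaw":20,"dx":0,"dy":-0.4,"dz":0.4,"rx":0,"ry":0,"rz":0},
  ],
)

```text
clock: 20.42
position: [0.4818, -0.2523, 0.0227]
tool_rot: [[0.096, 0.995, 0.001], [0.995, -0.096, -0.001], [-0.001, 0.001, -1.0]]
contact_force: [-1.7, 2.8, 9.2]
grip_width: 0.0272
```

```bash
python3 - <<'E'
from h import *
F=[];M=[]
for i in range(4): w=r.read_camera('wrist');s=r.sense();F.append(s['contact_force']);M.append(s['torque'])
print(np.mean(F,0).round(2),np.std(F,0).round(2),np.mean(M,0).round(3)); plan((.4823,-.2518,.023),1.475)
# lengthwise check: +y end of barrel in wrist image, profile down the centre column
g=cv2.cvtColor(w['frame'],cv2.COLOR_RGB2GRAY); print(g[120:185,255].tolist())
g7=cv2.cvtColor(ld('w7')['frame'],cv2.COLOR_RGB2GRAY); print(g7[120:200,255].tolist())
sc=grab('scene','scene5')
E
```

```text
[-2.79  1.99  9.83] [0.51 0.1  0.79] [0.341 0.288 0.018]
clk 20.62 pos [ 0.4818 -0.2523  0.0227] d [ 0.5  0.5 -0.3] r [ 0.0012  0.0006 -0.0001] F [-3.1  2.   9.8] w 27.3 yaw 1.4749
[89, 89, 88, 87, 87, 87, 87, 86, 85, 85, 84, 84, 84, 84, 83, 82, 73, 49, 43, 45, 61, 97, 104, 104, 106, 152, 161, 122, 119, 124, 124, 124, 124, 124, 123, 124, 124, 124, 124, 124, 124, 123, 124, 124, 124, 124, 123, 124, 124, 124, 105, 57, 42, 42, 43, 43, 43, 43, 42, 43, 42, 43, 44, 43, 43]
[75, 75, 76, 76, 76, 76, 74, 72, 71, 72, 72, 74, 74, 72, 72, 72, 72, 71, 70, 74, 78, 91, 94, 94, 95, 138, 144, 109, 108, 111, 112, 111, 112, 112, 111, 112, 112, 111, 113, 112, 112, 113, 112, 112, 112, 113, 112, 111, 113, 112, 96, 53, 40, 40, 40, 40, 40, 40, 41, 40, 41, 41, 41, 40, 41, 41, 41, 41, 41, 41, 41, 41, 42, 42, 41, 42, 54, 104, 113, 113]
```

Call:
drive_tool(
  moves=[
    {"jaw":20,"dx":0,"dy":-0.3,"dz":0.4,"rx":0,"ry":0,"rz":0},
    {"jaw":20,"dx":0,"dy":-0.3,"dz":0.4,"rx":0,"ry":0,"rz":0},
    {"jaw":20,"dx":0,"dy":-0.3,"dz":0.4,"rx":0,"ry":0,"rz":0},
  ],
)

```text
clock: 21.05
position: [0.4818, -0.2523, 0.0227]
tool_rot: [[0.096, 0.995, 0.002], [0.995, -0.096, -0.001], [-0.001, 0.002, -1.0]]
contact_force: [-2.1, 2.8, 12.2]
grip_width: 0.0272
```

```bash
python3 - <<'E'
from h import *
F=[]
for i in range(5): w=r.read_camera('wrist');s=r.sense();F.append(s['contact_force'])
print(np.mean(F,0).round(2),np.std(F,0).round(2)); plan((.4823,-.2518,.023),1.475)
E
```

```text
[-2.41  2.55 12.02] [0.36 0.45 0.18]
clk 21.3 pos [ 0.4818 -0.2523  0.0227] d [ 0.5  0.5 -0.3] r [ 0.0019  0.0008 -0.    ] F [-2.4  2.  11.8] w 27.2 yaw 1.475
```

Pressing steadily at 12 N. The seat height (0.0227 + 0.037 = 0.060) and yaw 1.475 match the V-block. Handing in.

```bash
python3 -c "
from plant import r
print(r.hand_in())
s=r.sense();print(s['clock'],s['contact_force'],s['grip_width'])"
```

```text
the job is handed in; nothing more can be done
None
the job is handed in; nothing more can be done
```

The slim barrel is pressed down in the V-block with the gripper still holding it, and the job is handed in at about 21.3 s; no verdict was reported.

**What I did:**
- I picked the slim barrel by its width and confirmed it with a 27–28 mm grip.
- I slid it through the gauge bore without measurable force. The middle stopped about 29 mm from the bore centre, so the end stuck out roughly 25 mm. Then I drew it straight out again.
- I laid it in the V-block at a yaw of 1.475.

**Last checks:**
- The downward push was 12.0 ± 0.2 N. A sideways force of about 2.4 N suggests uneven loads of roughly 10 N and 7 N on the two faces. These are estimates, not measured per face.
- Axis height came out at about 0.060 m, matching the seat.
- The barrel did not slip in the grip between the gauge approach and the V-block.

**What failed or disagreed:**
- The first grasp missed. The fingertips looked about 20 mm shorter than the stated TCP, so I regrasped about 18 mm lower.
- Small shifts to cancel the sideways force barely changed it.
- The barrel's lengthwise centring in the V-block is good to about 3 mm. I did not take a picture of the final seating because I had used all 12.
- I did not re-measure the bystanders at the end. Nothing I did went near them at their height.

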